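# Hang the vial carrier on the spring scale and ease the load off

## Robot

A 6-joint arm with a two-finger parallel gripper is mounted at the origin on the work surface. World frame = base frame: x ahead of the robot, y to its left, z up, the work surface at z = 0. Lengths are in m, angles in rad, forces in N, time in s.
With the tool pointing down it reaches from about 0.275 to 0.85 m from the base axis. Payload 5.2 kg.
Tool frame: the origin (TCP) lies midway between the tips of the shut fingers; the grasp point (between the pads) lies 19 mm behind it; z points along the fingers, y is the direction in which the jaws open and shut (so a half turn about z gives the same grasp; the last joint's range is limited). The gripper opens to 85 mm and grips with 20 to 120 N. Pads are 22 mm wide; open, the fingers measure 114 mm over their backs; the gripper's body (76 mm by 85 mm) begins 54 mm behind the grasp point. The pads swing forward as they close: fully open they stand 13 mm farther back than shut.
Start: joints at [-1.308, 0.259, 1.535, -0, 1.348, -0.203], TCP at [0.247, -0.491, 0.231] pointing down, gripper open.
Joint ranges: [-3.14, 3.14], [-0.91, 2.08], [0.19, 2.58], [-1.22, 4.36], [0.22, 2.71], [-3.12, 3.12]. Speed limits (rad/s): [2.57, 2.57, 3.14, 3.14, 3.14, 3.14].

## Interface

Orientations are given as a rotation vector (axis times angle).
In Python, from plant import arm gives the robot as it stands.
- The arm moves only by the tool servo_tool, never from a script. Its arguments are lists of equal length, an entry for each row: "dp": the shift along the tool's x, y, z in units of 40 mm (1.0 is 40 mm), a list of three; "roll": the turn about the tool's z in units of 5 degrees (1.0 is 5 degrees); "claw": the closure, from 0 (fully open) to 1 (shut). In form: {"dp": [[x, y, z], ...], "roll": [roll, ...], "claw": [claw, ...]}. A call has 1 to 8 rows; each row is the pose to reach, as a shift and turn from the pose commanded when the call began, along the tool's axes at that moment; what a row does not reach only later rows make up. A row lasts 1/12 s, in which the tool goes at most 41.7 mm and 7.16 degrees, less where a joint would pass 70% of its speed; a pose out of reach is approached as far as the arm can. A call with a gripper value outside its range is refused whole. The fingers move at their own pace and stop on an object; "newtons" is the grip in N (left out, the last holds). Time passes only in rows, so rows that repeat a pose let the fingers close. It gives the time, the measured TCP pose, the force and the opening at its end, in the units of the state.
- arm.sense(): the state, without advancing time (a new reading comes with each control period).
- arm.camera(name): name is "side" or "top"; returns the picture (420x560x3 uint8, red, green, blue); there is no depth.
- arm.calibration(name): a dict with "intrinsics" (3x3 intrinsics, pixels), "distortion" ([k1, k2, p1, p2, k3] as OpenCV has them; the pictures are not rectified), "R" (3x3) and "t" (3): a world point X has camera coordinates R X + t. Camera axes: x right, y down, z forward; pixel columns grow to the right and rows downward; lengths in m; the calibration is good to about 2 mm. A picture is of the moment at which its call begins. calibration takes no time and is no camera call.
- arm.close_job(): hands the job in, once; it reports no verdict.
The state is a dict: "clock": time; "q": joint angles; "joint_vel": joint speeds; "tau": joint torques, N m; "tcp_pos": TCP position; "tcp_rot": TCP orientation; "wrist_force": force on the tool from outside, world axes, zero at the start; "wrist_torque": the same for the moment, N m; "gripper_width": finger opening in m.
Only numpy, scipy, OpenCV 4.12 (cv2) and the standard library are available. Lean on these libraries where they do the work, as an engineer would, in place of code of your own. Each camera call takes 0.05 s, during which the arm holds its last target. There are 200 camera calls.

## Task

Weigh the sample carrier with the green-capped vials: pick it up by the green tab on its bail and hang it with the bail's groove in the crook of the spring scale's hook. Let the scale take the weight slowly and completely before you let go, so that the pointer never moves faster than about 3 cm a second, never jumps or springs back on release and is never dragged past the end of the printed scale. Leave the carrier hanging still and upright with the pointer settled, do not force or knock the scale, and leave everything else on the bench where it is.

Things in the scene. Friction and masses are not known exactly. Their poses are not given: they have to be found in the camera images.
- carrier: the carrier to weigh: aluminium tray 90 mm (its x) by 100 mm (its y), 30 mm high, holding six fixed green-capped vials (cap tops 45 mm up), with a rigid round-wire bail over it; stands on the bench. Origin at the centre of the underside, z up. Mass unknown, 0.25 to 0.9 kg, centred under the tab. May hang turned half round.
- carrier_bar (a point): centre of the bail's cross bar, 105 mm above the carrier's underside: the bar is a round steel wire of 8 mm diameter along the carrier's y, 92 mm long, on uprights at its ends. Two collars of 18 mm diameter, 10 mm either side of this point, leave a 20 mm groove for the hook. The clear opening under the bar is 84 mm wide and reaches from 45 mm (caps) to 101 mm above the underside.
- carrier_tab (a point): grip point on the upright green tab above the cross bar: a block 22 mm (carrier x) by 12 mm (carrier y), from 107 to 147 mm above the underside; this point is on its axis 130 mm above the underside. Take it from above, across its 12 mm. Fingertips should not reach lower than the bar.
- other_carrier: a like carrier with blue caps and a blue tab, to be left alone: aluminium tray 90 mm (its x) by 100 mm (its y), 30 mm high, holding six fixed blue-capped vials (cap tops 45 mm up), with a rigid round-wire bail over it; stands on the bench. Origin at the centre of the underside, z up. 147 mm high over all.
- scale: spring scale bolted to the bench: grey base plate 200 by 140 mm, 12 mm high, from 130 mm in front (its -x) to 70 mm behind the origin; white column 40 by 60 mm, 322 mm high. Origin on the bench under the middle of the column's front face. The hook reaches out horizontally along the scale's -x; the printed scale with the red pointer is on the +y side of the column.
- hook_seat (a point): where the centre of the carrier's cross bar comes to rest in the middle of the flat-bottomed crook (18 mm flat) of the hook; moves with the hook. 110 mm in front of the column, 229 mm above the bench unloaded. Hook: 8 mm round steel, its underside is 12 mm below this point. Bring the hook in under the bar, free end first, bar square to the hook, then lower the bar into the crook.
- hook_tip (a point): top of the hook's upturned free end, 21 mm further out (scale -x) than the seat and 10 mm above it. On the other side of the crook, 22 mm from the seat, the shank rises to 9 mm above the seat and runs level to the carriage, a blue block 86 mm behind the seat.
- hook (a joint): how far the hook and pointer have sunk, m, downwards positive: 0 unloaded, 0.0083 m per newton of load (spring 120 N/m, lightly damped), 0.09 at the stop and the end of the printed scale.
- vial0: loose green-capped vial, 26 mm across, 41 mm high, origin under it; bystander
- vial1: as vial0
- vial2: as vial0
- weight: brass weight, 40 mm across, 48 mm high, origin under it; bystander
- driver: screwdriver, 160 mm long, lying; bystander
- mug: white mug, 80 mm across, 90 mm high, origin under it; bystander

How it is judged:
On the way, in this order (a step that is already met when the one before it is completed fails the run):
1. the green carrier is lifted clear of the bench in the fingers (height (world z) of carrier above 0.05 m and contact force between the fingers and carrier above 1 N and value of joint hook below 0.003 m), for 0.1 s.
2. its bar lies in the crook and the hook begins to take the load while the fingers still hold it (distance between carrier_bar and hook_seat below 0.013 m and y of hook_seat in the frame of carrier between -0.008 and 0.008 m and value of joint hook above 0.005 m and contact force between the fingers and carrier above 1 N), for 0.1 s.
3. the carrier is let go and hangs from the hook alone, pointer settled (contact force between the fingers and carrier below 0.05 N and value of joint hook above 0.015 m and velocity of joint hook between -0.01 and 0.01 m/s), for 0.4 s.
At the end, for the whole second after the job is handed in: the green carrier hangs free with its bar's centre within 13 mm of the hook's seat, the hook between the collars (8 mm off the middle at most), tilted under 0.2 rad, slower than 20 mm/s, and the pointer stands still (under 6 mm/s) showing the whole weight (over 15 mm) (distance between carrier_bar and hook_seat below 0.013 m and y of hook_seat in the frame of carrier between -0.008 and 0.008 m and value of joint hook above 0.015 m and height (world z) of carrier above 0.03 m and velocity of joint hook between -0.006 and 0.006 m/s and linear speed of carrier below 0.02 m/s and angle between carrier's own z axis and vertical below 0.2 rad and contact force between the fingers and carrier below 0.05 N); the robot touches nothing.
It fails at once if the pointer moved faster than 0.05 m/s, down or up (load dropped on the hook or sprung back) (velocity of joint hook above 0.05 m/s or velocity of joint hook below -0.05 m/s).
It fails at once if the hook was dragged past the end of the scale (over 0.087 m) (value of joint hook above 0.087 m).
It fails at once if the carrier was forced against the scale with more than 20 N (contact force between carrier and scale above 20 N).
It fails at once if the robot struck the scale with more than 10 N (contact force between any of the fingers, the arm and scale above 10 N).
It fails at once if a bystander was moved more than 30 mm (distance of any of other_carrier, vial0, vial1, vial2, weight, driver, mug from where it was at the start of the episode above 0.03 m).
It also fails if it takes over 64 s, if anything falls off the work surface, if the arm or the gripper's body presses on something with over 40 N, if the wrist force passes 120 N, or if a joint passes its speed limit or range.

## Working session

There is one attempt and no reset: what is moved stays moved. The work goes in short steps, Python scripts to look and compute and a tool call to move; the robot and the scene stay as the last step left them, time stands still between calls to the robot, and variables do not carry over. Pictures are saved under pics/ and viewed, about 8 in all and at most 12, crops included, and the job is handed in when it is done.

Besides the shell and the picture viewer there is one more tool, called after "Request:" as name(argument=value, ...) on one line, values as JSON. servo_tool: Moves the arm, as the interface text tells. Its arguments: {"type":"object","properties":{"dp":{"type":"array"},"roll":{"type":"array"},"claw":{"type":"array"},"newtons":{"type":"number"}},"required":["dp","roll","claw"]}

```bash
mkdir -p pics; cat > h.py <<'E'
import numpy as np, cv2
from plant import arm
def snap(n,f):
    im=arm.camera(n); cv2.imwrite(f'pics/{f}.png',cv2.cvtColor(im,cv2.COLOR_RGB2BGR)); return im
def ray(n,u,v):
    c=arm.calibration(n);K=np.array(c['intrinsics']);d=np.array(c['distortion'],float);R=np.array(c['R']);t=np.array(c['t'])
    p=cv2.undistortPoints(np.array([[[u,v]]],float),K,d)[0,0]
    r=R.T@np.array([p[0],p[1],1]); return -R.T@t, r/np.linalg.norm(r)
def onz(n,u,v,z):
    o,r=ray(n,u,v); return o+r*(z-o[2])/r[2]
def tri(a,b):
    o1,r1=ray(*a);o2,r2=ray(*b)
    s=np.linalg.lstsq(np.c_[r1,-r2],o2-o1,rcond=None)[0]
    p,q=o1+s[0]*r1,o2+s[1]*r2; return (p+q)/2,np.linalg.norm(p-q)
def proj(n,X):
    c=arm.calibration(n);K=np.array(c['intrinsics']);d=np.array(c['distortion'],float)
    return cv2.projectPoints(np.array(X,float).reshape(-1,3),cv2.Rodrigues(np.array(c['R']))[0],np.array(c['t'],float),K,d)[0][:,0]
def blobs(im,lo,hi,amin=15):
    m=cv2.inRange(cv2.cvtColor(im,cv2.COLOR_RGB2HSV),lo,hi)
    n,l,s,c=cv2.connectedComponentsWithStats(m); return [(s[i].tolist(),c[i].round(1).tolist()) for i in range(1,n) if s[i][4]>=amin]
E
python3 - <<'E'
from h import *
s=arm.sense();print({k:np.round(v,3).tolist() for k,v in s.items()})
for n in('side','top'):
    im=snap(n,n+'0');o,r=ray(n,280,210);print(n,o.round(3),r.round(3))
    print('green',blobs(im,(40,90,50),(85,255,255)));print('blue',blobs(im,(95,110,50),(130,255,255)));print('red',blobs(im,(0,150,80),(8,255,255)))
E
```

```text
{'clock': 0.0, 'q': [-1.308, 0.259, 1.536, 0.0, 1.348, -0.203], 'joint_vel': [0.0, 0.001, -0.002, -0.0, 0.0, -0.0], 'tau': [0.001, -44.603, -29.057, -0.0, 0.012, 0.0], 'tcp_pos': [0.247, -0.491, 0.23], 'tcp_rot': [-3.055, -0.725, 0.0], 'wrist_force': [0.481, 0.881, 0.862], 'wrist_torque': [0.015, -0.023, 0.03], 'gripper_width': 0.086}
side [ 0.44  -0.668  0.982] [ 0.089  0.641 -0.763]
green [([333, 195, 11, 10, 90], [337.5, 199.4]), ([255, 203, 14, 24, 197], [261.5, 214.6]), ([339, 215, 12, 11, 102], [344.2, 220.1]), ([251, 224, 9, 10, 69], [255.4, 228.2]), ([274, 229, 9, 10, 71], [277.9, 233.8]), ([242, 231, 4, 9, 30], [243.7, 234.8]), ([248, 231, 4, 7, 18], [249.2, 233.8]), ([343, 231, 12, 11, 105], [348.3, 236.0]), ([265, 236, 10, 10, 76], [269.1, 240.3]), ([255, 243, 10, 10, 78], [259.8, 247.1])]
blue [([315, 97, 77, 43, 2022], [352.2, 117.5]), ([269, 133, 8, 16, 101], [272.3, 140.6]), ([272, 151, 9, 8, 53], [276.1, 154.4]), ([264, 155, 8, 9, 53], [267.7, 158.9]), ([255, 160, 4, 8, 20], [257.0, 163.6]), ([283, 161, 9, 8, 56], [287.2, 164.3]), ([275, 166, 9, 8, 56], [278.8, 169.2]
[... 157 characters left out ...]
10, 10, 70], [258.6, 171.4]), ([276, 167, 9, 9, 67], [280.1, 170.8]), ([291, 167, 10, 9, 69], [295.9, 171.0]), ([284, 220, 7, 7, 39], [286.7, 222.9]), ([276, 227, 20, 16, 107], [285.6, 234.9]), ([271, 229, 7, 7, 42], [273.9, 231.8]), ([294, 235, 7, 7, 39], [297.1, 237.9]), ([281, 244, 7, 7, 40], [284.0, 246.8])]
blue [([125, 102, 55, 68, 2697], [151.9, 135.0]), ([528, 106, 32, 64, 1860], [544.5, 137.5]), ([211, 203, 7, 7, 38], [214.2, 205.7]), ([403, 202, 9, 14, 117], [406.8, 208.7]), ([198, 210, 15, 15, 110], [204.3, 216.8]), ([216, 211, 7, 6, 36], [218.8, 213.5]), ([220, 218, 7, 7, 39], [223.1, 221.1]), ([206, 226, 8, 7, 40], [209.5, 229.0])]
red [([183, 179, 11, 25, 199], [188.0, 191.3])]
```

```bash
sleep 8; ls pics
```

```text
side0.png
top0.png
```

View pics/side0.png

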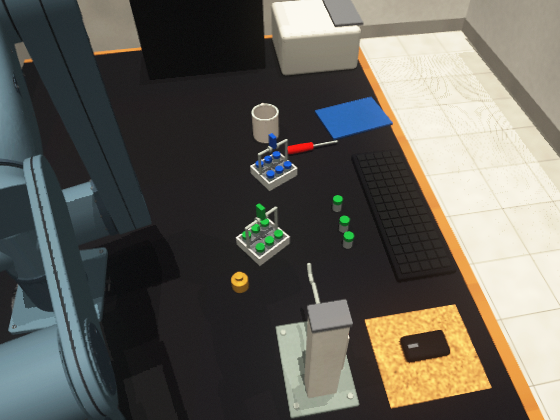

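View pics/top0.png

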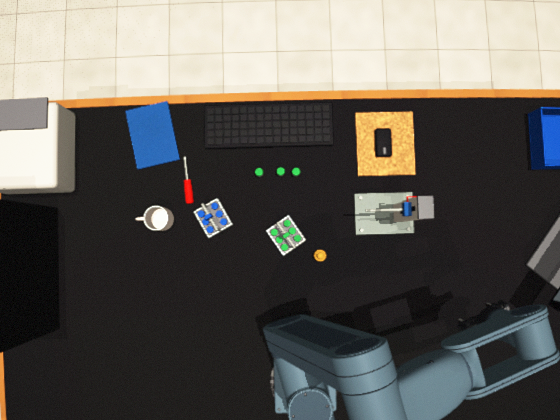

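```bash
python3 - <<'E'
import cv2
a=cv2.imread('pics/top0.png');b=cv2.imread('pics/side0.png')
cv2.imwrite('pics/ctop.png',cv2.resize(a[150:270,250:430],None,fx=4.4,fy=4.4,interpolation=cv2.INTER_CUBIC))
cv2.imwrite('pics/cside.png',cv2.resize(b[110:270,220:420],None,fx=3.7,fy=3.7,interpolation=cv2.INTER_CUBIC))
E
```

```text
(no output)
```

View pics/ctop.png

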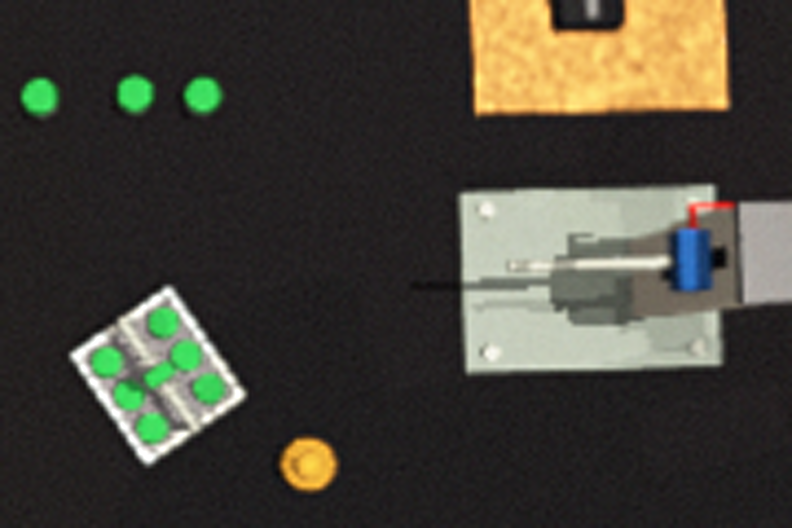

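View pics/cside.png

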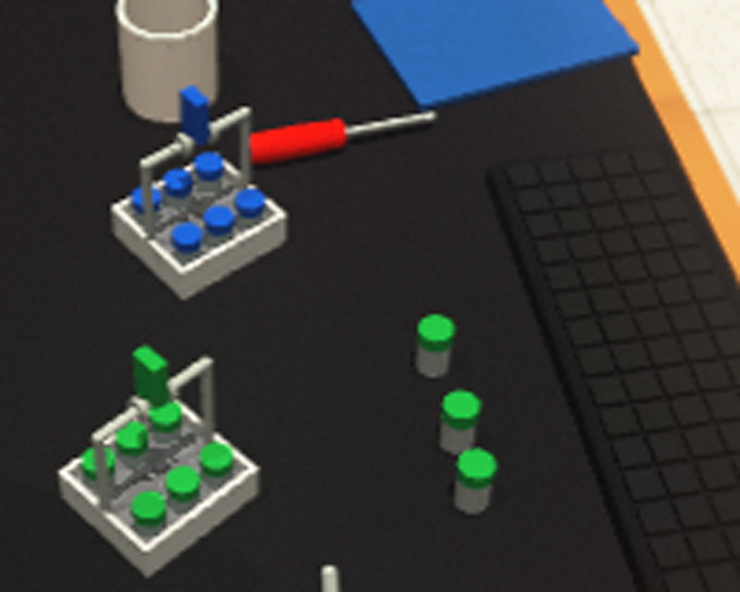

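The pictures show the green carrier, with its tab top at about (287,235) in the top view and (260,207) in the side view. The scale's hook points along world +y, with its tip at about (367,210) in the top view and (309,264) in the side view. Next I triangulate these points.

```bash
cat >> h.py <<'E'
def tc(x,y): return ('top',x/4.4+250-.4,y/4.4+150-.4)
def sc(x,y): return ('side',x/3.7+220-.4,y/3.7+110-.4)
E
python3 - <<'E'
from h import *
print('tabtop',tri(tc(161,375),sc(150,360)))
print('hook tip',tri(tc(513,265),sc(329,569)))
print('shank@carriage z.242',onz(*tc(668,262),.238),'tip plane',onz(*tc(513,265),.239))
print('bar ends',onz(*tc(122,322),.105),onz(*tc(193,427),.105))
print('tray',[onz(*tc(*p),.03).round(4).tolist() for p in((170,287),(245,394),(148,464),(70,354))])
print('plate',[onz(*tc(*p),.012).round(4).tolist() for p in((459,193),(468,374),(722,365))])
print('carriage x ends',onz(*tc(690,229),.26),onz(*tc(690,291),.26))
c=[onz(*tc(*p),.045)[:2] for p in((163,322),(186,355),(209,388),(107,362),(130,395),(153,429))];print('caps mean',np.mean(c,0), c)
E
```

```text
tabtop (array([0.49351115, 0.04958737, 0.14924048]), np.float64(0.0004253315534923994))
hook tip (array([ 0.55858229, -0.18356555,  0.24212184]), np.float64(0.0007992801045522944))
shank@carriage z.242 [ 0.55843067 -0.28847077  0.238     ] tip plane [ 0.55913999 -0.18418794  0.239     ]
bar ends [0.53245714 0.07595463 0.105     ] [0.45549551 0.02689253 0.105     ]
tray [[0.5602, 0.0391, 0.03], [0.4778, -0.0153, 0.03], [0.4271, 0.0593, 0.03], [0.5116, 0.116, 0.03]]
plate [[0.6274, -0.1856, 0.012], [0.4882, -0.1877, 0.012], [0.4894, -0.3851, 0.012]]
carriage x ends [ 0.57859748 -0.29839693  0.26      ] [ 0.53790277 -0.29674586  0.26      ]
caps mean [0.49376965 0.05017257] [array([0.53343058, 0.04534073]), array([0.50826688, 0.02881154]), array([0.48312667, 0.01229808]), array([0.50462948, 0.08805414]), array([0.47950625, 0.0715153 ]), array([0.45365807, 0.05501565])]
```

Request:
servo_tool(dp=[[0.8, -0.65, 0], [1.7, -1.35, 0], [2.6, -2.05, 0], [3.5, -2.8, 0], [4.4, -3.5, 0], [5.2, -4.2, 0], [5.8, -4.65, 0], [5.8, -4.65, 0]], roll=[-1.2, -2.5, -3.8, -5.1, -6.4, -7.7, -9, -9], claw=[0, 0, 0, 0, 0, 0, 0, 0])

```text
clock: 0.77
tcp_pos: [0.3719, -0.215, 0.2311]
tcp_rot: [-2.535, -1.851, -0.004]
wrist_force: [-1.1, -0.4, -0.4]
gripper_width: 0.0852
```

```bash
cat >> h.py <<'E'
from scipy.spatial.transform import Rotation as Ro
def plan(x,y,z,yaw):
    s=arm.sense();R=Ro.from_rotvec(s['tcp_rot']).as_matrix();d=R.T@(np.array([x,y,z])-s['tcp_pos'])
    w=np.degrees(np.arctan2(R[1,1],R[0,1]))
    print('t',round(s['clock'],2),'tcp',np.round(s['tcp_pos'],4),'jawyaw',w.round(2),'tilt',R[2].round(4),'F',np.round(s['wrist_force'],2),'w',round(s['gripper_width'],4),'q6',round(s['q'][5],2))
    print('dp',(d/.04).round(3),'roll',((w-yaw)/5).round(3))
E
python3 -c "
from h import *
plan(.4937,.050,.20,33.5)"
```

```text
t 0.77 tcp [ 0.3719 -0.215   0.2311] jawyaw -17.74 tilt [ 3.4e-03 -6.0e-04 -1.0e+00] F [-1.12 -0.42 -0.36] w 0.0852 q6 -0.48
dp [7.236 0.882 0.801] roll -10.247
```

Request:
servo_tool(dp=[[0.8, 0.1, 0], [1.7, 0.2, 0], [2.7, 0.3, 0], [3.7, 0.45, 0], [4.7, 0.57, 0], [5.7, 0.7, 0], [6.6, 0.8, 0], [7.2, 0.88, 0.2]], roll=[-1.2, -2.5, -3.8, -5.1, -6.4, -7.7, -9, -10.2], claw=[0, 0, 0, 0, 0, 0, 0, 0])

```text
clock: 1.43
tcp_pos: [0.4964, 0.0441, 0.2243]
tcp_rot: [1.496, 2.76, 0.003]
wrist_force: [-0.1, -0.7, 0.3]
gripper_width: 0.0856
```

Request:
servo_tool(dp=[[0, 0, 0.3], [0, 0, 0.6], [0, 0, 0.6], [0, 0, 0.6]], roll=[0, 0, 0, 0], claw=[0.2, 0.45, 0.45, 0.45])

```text
clock: 1.77
tcp_pos: [0.4941, 0.0413, 0.1986]
tcp_rot: [-1.506, -2.755, 0.001]
wrist_force: [0.5, -0.1, 0.7]
gripper_width: 0.0472
```

```bash
python3 -c "
from h import *
plan(.4937,.050,.119,33.5)
a=snap('side','s1');b=snap('top','t1')
A=cv2.resize(a[130:270,200:340],None,fx=4,fy=4);B=cv2.resize(b[190:290,230:340],None,fx=4,fy=4)[:400]
cv2.imwrite('pics/c1.png',cv2.cvtColor(A,cv2.COLOR_RGB2BGR))"
```

```text
t 1.77 tcp [0.4941 0.0413 0.1986] jawyaw 32.67 tilt [ 0.0014 -0.0018 -1.    ] F [ 0.48 -0.15  0.65] w 0.0472 q6 -0.71
dp [0.187 0.112 1.99 ] roll -0.167
```

View pics/c1.png

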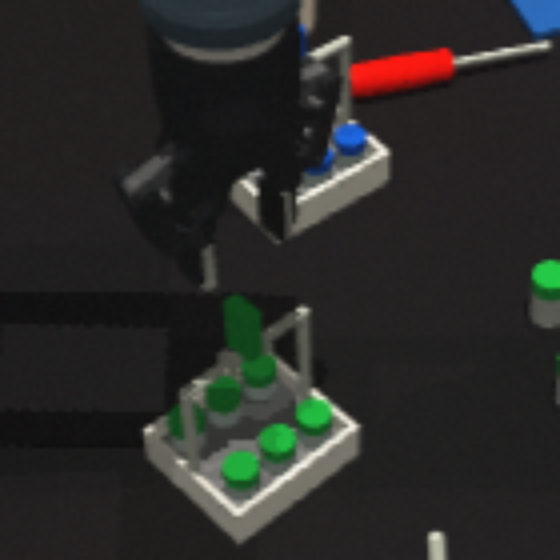

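The open fingers are above the green tab (crop around (240,310)), with nothing in the way. I correct 9 mm sideways, descend and grip.

Request:
servo_tool(dp=[[0.19, 0.11, 0.1], [0.19, 0.11, 0.4], [0.19, 0.11, 0.8], [0.19, 0.11, 1.2], [0.19, 0.11, 1.5], [0.19, 0.11, 1.5], [0.19, 0.11, 1.5]], roll=[-0.17, -0.17, -0.17, -0.17, -0.17, -0.17, -0.17], claw=[0.45, 0.45, 0.45, 0.45, 0.45, 0.45, 0.45])

```text
clock: 2.45
tcp_pos: [0.4941, 0.0503, 0.1394]
tcp_rot: [-1.486, -2.767, 0.0]
wrist_force: [-0.5, -0.2, 0.9]
gripper_width: 0.0465
```

```bash
python3 -c "
from h import *
plan(.4937,.050,.119,33.5)"
```

```text
t 2.45 tcp [0.4941 0.0503 0.1394] jawyaw 33.54 tilt [ 6.e-04 -4.e-04 -1.e+00] F [-0.45 -0.25  0.92] w 0.0465 q6 -0.71
dp [-0.    -0.012  0.509] roll 0.007
```

Request:
servo_tool(dp=[[0, 0, 0.25], [0, 0, 0.5], [0, 0, 0.5], [0, 0, 0.5], [0, 0, 0.5], [0, 0, 0.5], [0, 0, 0.5], [0, 0, 0.5]], roll=[0, 0, 0, 0, 0, 0, 0, 0], claw=[0.45, 0.45, 0.7, 0.8, 1, 1, 1, 1], newtons=40)

```text
clock: 3.12
tcp_pos: [0.4945, 0.0501, 0.1194]
tcp_rot: [1.486, 2.768, 0.0]
wrist_force: [0.8, 0.1, -2.0]
gripper_width: 0.0113
```

Request:
servo_tool(dp=[[0, 0, 0], [0, 0, 0], [0, 0, -0.1], [0, 0, -0.2], [0, 0, -0.3], [0, 0, -0.4], [0, 0, -0.5], [0, 0, -0.5]], roll=[0, 0, 0, 0, 0, 0, 0, 0], claw=[1, 1, 1, 1, 1, 1, 1, 1])

```text
clock: 3.78
tcp_pos: [0.4949, 0.05, 0.1403]
tcp_rot: [1.485, 2.767, 0.001]
wrist_force: [0.4, 0.2, -5.2]
gripper_width: 0.0116
```

```bash
python3 -c "
from h import *
plan(.4937,.050,.119+.146,33.5)
a=snap('side','s2')
A=cv2.resize(a[130:270,200:340],None,fx=4,fy=4)
cv2.imwrite('pics/c2.png',cv2.cvtColor(A,cv2.COLOR_RGB2BGR))
print(np.mean([arm.sense()['wrist_force'] for _ in range(5)],0))"
```

```text
t 3.78 tcp [0.4949 0.05   0.1403] jawyaw 33.54 tilt [-0.0011  0.0012 -1.    ] F [ 0.36  0.21 -5.23] w 0.0116 q6 -0.71
dp [ 0.012 -0.021 -3.116] roll 0.008
[-0.08060155  0.02490383 -4.96253577]
```

View pics/c2.png

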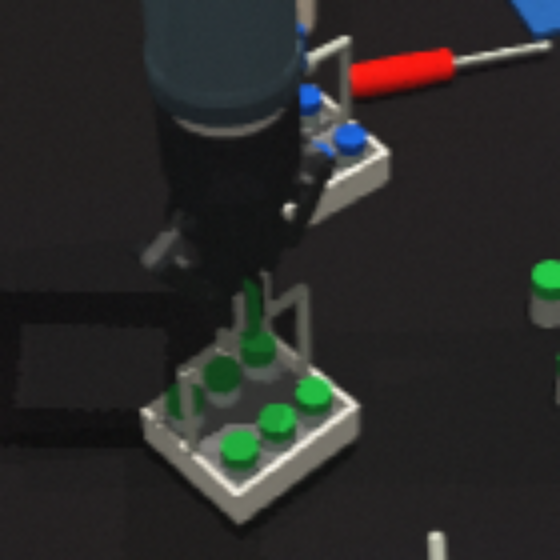

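Held level (crop (250,330)); the weight is about 5.5 N, so I expect about 46 mm of sag. Now lift.

Request:
servo_tool(dp=[[0, 0, -0.2], [0, 0, -0.6], [0, 0, -1.1], [0, 0, -1.7], [0, 0, -2.3], [0, 0, -2.8], [0, 0, -3.2], [0, 0, -3.35]], roll=[0, 0, 0, 0, 0, 0, 0, 0], claw=[1, 1, 1, 1, 1, 1, 1, 1])

```text
clock: 4.5
tcp_pos: [0.4953, 0.05, 0.2764]
tcp_rot: [1.484, 2.764, 0.003]
wrist_force: [1.0, -0.6, -6.3]
gripper_width: 0.0114
```

```bash
python3 -c "
from h import *
plan(.5585,-.10,.274,.3)"
```

```text
t 4.5 tcp [0.4953 0.05   0.2764] jawyaw 33.54 tilt [-0.003   0.0035 -1.    ] F [ 0.98 -0.65 -6.29] w 0.0114 q6 -0.71
dp [-3.999 -0.756  0.07 ] roll 6.648
```

Request:
servo_tool(dp=[[-0.2, -0.05, 0], [-0.6, -0.12, 0], [-1.2, -0.23, 0], [-1.8, -0.34, 0], [-2.5, -0.47, 0], [-3.1, -0.6, 0], [-3.6, -0.7, 0], [-4.0, -0.76, 0]], roll=[0.4, 1.2, 2.2, 3.2, 4.2, 5.2, 6.1, 6.65], claw=[1, 1, 1, 1, 1, 1, 1, 1])

```text
clock: 5.17
tcp_pos: [0.5571, -0.1025, 0.2711]
tcp_rot: [-2.222, -2.217, 0.003]
wrist_force: [0.0, 0.7, -5.4]
gripper_width: 0.0108
```

Request:
servo_tool(dp=[[0, 0, 0], [0, 0, 0], [0, 0, 0], [0, 0, 0]], roll=[0, 0, 0, 0], claw=[1, 1, 1, 1])

```text
clock: 5.5
tcp_pos: [0.5567, -0.0994, 0.2725]
tcp_rot: [-2.214, -2.226, 0.001]
wrist_force: [-0.0, -0.3, -5.0]
gripper_width: 0.0111
```

```bash
python3 -c "
from h import *
a=snap('side','s3');b=snap('top','t3')
plan(.5585,-.205,.274,.3)
A=cv2.resize(a[140:340,220:420],None,fx=2.9,fy=2.9)
cv2.imwrite('pics/c3.png',cv2.cvtColor(A,cv2.COLOR_RGB2BGR))"
```

```text
t 5.6 tcp [ 0.557  -0.0993  0.2731] jawyaw 0.34 tilt [ 3.e-04 -5.e-04 -1.e+00] F [ 0.43  0.26 -4.98] w 0.0111 q6 -0.38
dp [-2.643  0.022 -0.023] roll 0.008
```

View pics/c3.png

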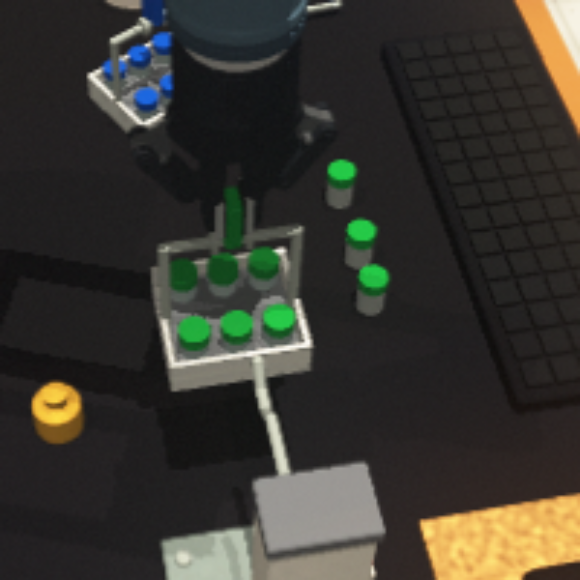

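Held level; bar ends at crop (165,248) and (300,230), hook tip at about (258,362). I check the lateral alignment with these pixels.

```bash
python3 - <<'E'
from h import *
f=lambda x,y:('side',x/2.9+220-.3,y/2.9+140-.3)
a,b=onz(*f(163,246),.2585),onz(*f(300,231),.2585);print(a,b,(a+b)/2,np.degrees(np.arctan2(*(b-a)[1::-1])))
print('tip',onz(*f(258,360),.239))
t=onz(*f(233,190),.3);print('tabtop',t)
for n,P in(('tip',[.5585,-.184,.239]),('barc',[.557,-.0993,.259])):
  p=proj('side',P)[0];print(n,(p-[220,140])*2.9)
im=cv2.imread('pics/t3.png');print('top green',blobs(im[:,:,::-1],(40,90,50),(85,255,255)))
E
```

```text
[ 0.5109023  -0.09461425  0.2585    ] [ 0.60417498 -0.09783974  0.2585    ] [ 0.55753864 -0.09622699  0.2585    ] -1.9805734707235814
tip [ 0.55875188 -0.18253578  0.239     ]
tabtop [ 0.5590503 -0.0891334  0.3      ]
tip [257.19362467 361.05939136]
barc [231.03712742 240.75216956]
top green [([254, 167, 10, 10, 70], [258.6, 171.4]), ([276, 167, 9, 9, 67], [280.1, 170.8]), ([291, 167, 10, 9, 67], [295.8, 171.1]), ([323, 199, 6, 8, 34], [325.8, 202.3])]
```

Request:
servo_tool(dp=[[-0.1, 0.03, 0], [-0.35, 0.03, 0], [-0.7, 0.03, 0], [-1.1, 0.03, 0], [-1.5, 0.03, 0], [-1.9, 0.03, 0], [-2.3, 0.03, 0], [-2.5, 0.03, 0]], roll=[0, 0, 0, 0, 0, 0, 0, 0], claw=[1, 1, 1, 1, 1, 1, 1, 1])

```text
clock: 6.27
tcp_pos: [0.5589, -0.2033, 0.2731]
tcp_rot: [2.217, 2.224, -0.002]
wrist_force: [0.8, -0.1, -6.1]
gripper_width: 0.0115
```

Request:
servo_tool(dp=[[-0.1, 0, 0], [-0.14, 0, 0], [-0.14, 0, 0], [-0.14, 0, 0]], roll=[0, 0, 0, 0], claw=[1, 1, 1, 1])

```text
clock: 6.6
tcp_pos: [0.5591, -0.205, 0.2733]
tcp_rot: [-2.215, -2.227, -0.001]
wrist_force: [0.7, 0.6, -4.8]
gripper_width: 0.0117
```

```bash
python3 -c "
from h import *
a=snap('side','s4');b=snap('top','t4')
plan(.559,-.205,.229+.014,.3)
A=cv2.resize(a[200:340,240:380],None,fx=4,fy=4);B=cv2.resize(b[170:230,340:440],None,fx=4,fy=4)
cv2.imwrite('pics/c4.png',cv2.cvtColor(A,cv2.COLOR_RGB2BGR))
p=proj('side',[[.5585,-.184,.239],[.5585,-.205,.229],[.5585,-.227,.238],[.558,-.205,.259]]);print((p-[240,200])*4)"
```

```text
t 6.7 tcp [ 0.5591 -0.2048  0.2734] jawyaw 0.35 tilt [ 3.e-04  1.e-04 -1.e+00] F [ 0.01  0.95 -5.67] w 0.0112 q6 -0.54
dp [-0.006 -0.004  0.76 ] roll 0.009
[[274.74982713 258.0129536 ]
 [283.03788097 307.38847633]
 [293.36048066 337.48041135]
 [284.07830811 271.71184305]]
```

View pics/c4.png

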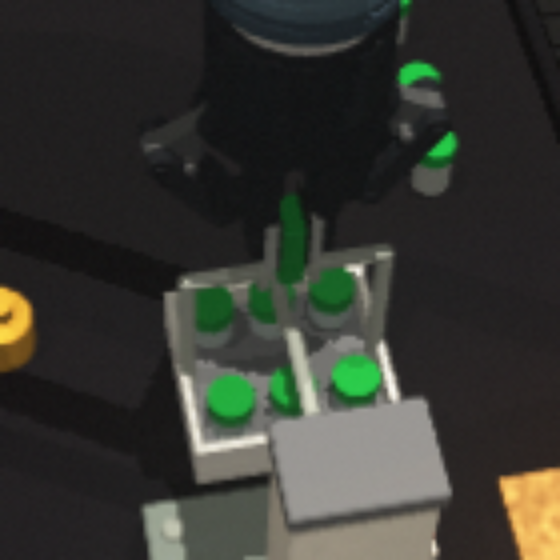

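The hook's shank (crop (295,335)) passes under the middle of the bar (286,269), as predicted. Now I lower it slowly.

Request:
servo_tool(dp=[[0, 0, 0.05], [0, 0, 0.11], [0, 0, 0.17], [0, 0, 0.23], [0, 0, 0.29], [0, 0, 0.35], [0, 0, 0.41], [0, 0, 0.45]], roll=[0, 0, 0, 0, 0, 0, 0, 0], claw=[1, 1, 1, 1, 1, 1, 1, 1])

```text
clock: 7.37
tcp_pos: [0.559, -0.2056, 0.2549]
tcp_rot: [-2.216, -2.227, 0.0]
wrist_force: [0.1, 0.0, -4.0]
gripper_width: 0.0116
```

Request:
servo_tool(dp=[[0, 0, 0.03], [0, 0, 0.06], [0, 0, 0.09], [0, 0, 0.12], [0, 0, 0.15], [0, 0, 0.18], [0, 0, 0.21], [0, 0, 0.24]], roll=[0, 0, 0, 0, 0, 0, 0, 0], claw=[1, 1, 1, 1, 1, 1, 1, 1])

```text
clock: 8.03
tcp_pos: [0.5591, -0.2057, 0.2456]
tcp_rot: [2.216, 2.227, 0.0]
wrist_force: [-0.1, 0.2, -5.6]
gripper_width: 0.0109
```

Request:
servo_tool(dp=[[0, 0, 0.03], [0, 0, 0.06], [0, 0, 0.09], [0, 0, 0.12], [0, 0, 0.15], [0, 0, 0.18], [0, 0, 0.21], [0, 0, 0.24]], roll=[0, 0, 0, 0, 0, 0, 0, 0], claw=[1, 1, 1, 1, 1, 1, 1, 1])

```text
clock: 8.7
tcp_pos: [0.5591, -0.2057, 0.2361]
tcp_rot: [2.216, 2.227, 0.0]
wrist_force: [0.0, -1.0, -5.0]
gripper_width: 0.0112
```

Request:
servo_tool(dp=[[0, 0, 0.03], [0, 0, 0.06], [0, 0, 0.09], [0, 0, 0.12], [0, 0, 0.15], [0, 0, 0.18], [0, 0, 0.21], [0, 0, 0.24]], roll=[0, 0, 0, 0, 0, 0, 0, 0], claw=[1, 1, 1, 1, 1, 1, 1, 1])

```text
clock: 9.37
tcp_pos: [0.5591, -0.2057, 0.2265]
tcp_rot: [2.216, 2.227, 0.0]
wrist_force: [0.3, -0.5, -2.6]
gripper_width: 0.0112
```

```bash
python3 -c "
from h import *
for i in range(6):
  snap('top','t5')
  s=arm.sense(); print(s['clock'],s['tcp_pos'].round(4) if hasattr(s['tcp_pos'],'round') else s['tcp_pos'],np.round(s['wrist_force'],2),np.round(s['wrist_torque'],3))
snap('side','s5')
plan(.559,-.205,.243,.3)"
```

```text
9.4167 [ 0.5591 -0.2057  0.2262] [ 0.49  0.09 -3.11] [-0.003 -0.043 -0.   ]
9.4667 [ 0.5591 -0.2057  0.2263] [-0.27 -0.04 -3.21] [ 0.012  0.052 -0.007]
9.5167 [ 0.5591 -0.2057  0.2265] [-0.47 -0.22 -2.87] [-0.023  0.05   0.005]
9.5667 [ 0.5591 -0.2057  0.2266] [-0.39 -0.02 -3.3 ] [ 0.005  0.065 -0.004]
9.6167 [ 0.5591 -0.2057  0.2266] [-0.67 -0.34 -3.01] [0.069 0.063 0.043]
9.6667 [ 0.5591 -0.2057  0.2266] [-0.44 -0.53 -3.62] [0.018 0.072 0.032]
t 9.72 tcp [ 0.5591 -0.2057  0.2266] jawyaw 0.29 tilt [-1.e-04  1.e-04 -1.e+00] F [-0.59  0.31 -3.28] w 0.0112 q6 -0.54
dp [ 0.016 -0.003 -0.409] roll -0.002
```

Force and sink agree: 16 mm of sag takes about 2 N. About 27 mm remains.

Request:
servo_tool(dp=[[0, 0, 0.02], [0, 0, 0.05], [0, 0, 0.08], [0, 0, 0.11], [0, 0, 0.14], [0, 0, 0.17], [0, 0, 0.2], [0, 0, 0.23]], roll=[0, 0, 0, 0, 0, 0, 0, 0], claw=[1, 1, 1, 1, 1, 1, 1, 1])

```text
clock: 10.38
tcp_pos: [0.5591, -0.2057, 0.2173]
tcp_rot: [2.216, 2.227, 0.0]
wrist_force: [-0.1, 0.6, -2.1]
gripper_width: 0.0113
```

Request:
servo_tool(dp=[[0, 0, 0.03], [0, 0, 0.06], [0, 0, 0.09], [0, 0, 0.12], [0, 0, 0.15], [0, 0, 0.18], [0, 0, 0.21], [0, 0, 0.24]], roll=[0, 0, 0, 0, 0, 0, 0, 0], claw=[1, 1, 1, 1, 1, 1, 1, 1])

```text
clock: 11.05
tcp_pos: [0.5591, -0.2057, 0.2077]
tcp_rot: [2.216, 2.227, 0.0]
wrist_force: [-0.0, 0.7, -1.3]
gripper_width: 0.0115
```

```bash
cat > f.py <<'E'
from h import *
F=[]
for i in range(16):
  a=arm.camera('side'); s=arm.sense(); F.append(np.r_[s['wrist_force'],s['wrist_torque']])
print(np.mean(F,0).round(3),'sd',np.std(F,0).round(2))
plan(.559,-.2055,.2,.3)
cv2.imwrite('pics/cf.png',cv2.cvtColor(cv2.resize(a[200:340,240:380],None,fx=4,fy=4),cv2.COLOR_RGB2BGR))
E
python3 f.py
```

```text
[-0.252  0.047 -1.053  0.013  0.05  -0.006] sd [0.49 0.48 0.47 0.02 0.04 0.02]
t 11.85 tcp [ 0.5591 -0.2056  0.2077] jawyaw 0.29 tilt [-0.e+00  1.e-04 -1.e+00] F [ 0.41 -0.61 -0.82] w 0.0112 q6 -0.54
dp [ 0.004 -0.003  0.193] roll -0.002
```

View pics/cf.png

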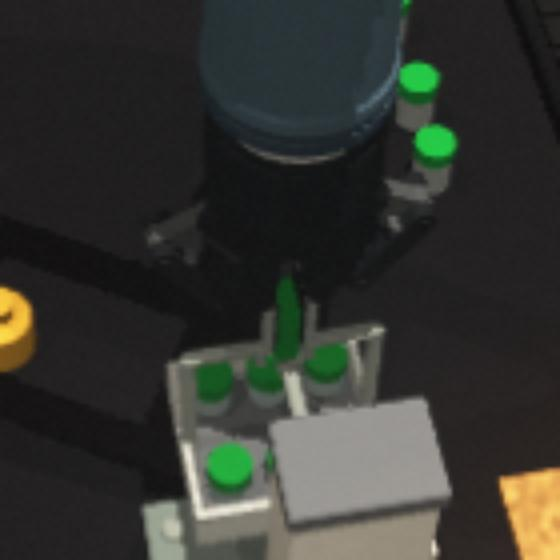

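The bar lies in the crook and the carrier is upright, with about 1.1 N still in the fingers. I lower another 9 mm.

Request:
servo_tool(dp=[[0, 0, 0.03], [0, 0, 0.06], [0, 0, 0.09], [0, 0, 0.12], [0, 0, 0.15], [0, 0, 0.18], [0, 0, 0.21], [0, 0, 0.23]], roll=[0, 0, 0, 0, 0, 0, 0, 0], claw=[1, 1, 1, 1, 1, 1, 1, 1], newtons=20)

```text
clock: 12.52
tcp_pos: [0.5591, -0.2057, 0.1984]
tcp_rot: [2.216, 2.227, 0.0]
wrist_force: [0.3, -0.6, 0.1]
gripper_width: 0.0113
```

```bash
sed -i 's/range(16)/range(40)/' f.py; python3 f.py
```

```text
[-0.172 -0.14   0.131 -0.029  0.033 -0.008] sd [0.61 0.53 0.39 0.03 0.03 0.03]
t 14.52 tcp [ 0.5591 -0.2056  0.1985] jawyaw 0.29 tilt [-0.  0. -1.] F [ 0.03 -0.29  0.45] w 0.0111 q6 -0.54
dp [ 0.003 -0.002 -0.037] roll -0.002
```

Force is 0.13 N, so the load is on the hook. I release gently, then look.

Request:
servo_tool(dp=[[0, 0, 0], [0, 0, 0], [0, 0, 0], [0, 0, 0], [0, 0, 0], [0, 0, 0], [0, 0, 0], [0, 0, 0]], roll=[0, 0, 0, 0, 0, 0, 0, 0], claw=[0.92, 0.88, 0.86, 0.84, 0.82, 0.8, 0.75, 0.7])

```text
clock: 15.18
tcp_pos: [0.5591, -0.2056, 0.1985]
tcp_rot: [-2.216, -2.227, -0.0]
wrist_force: [0.1, -0.2, 0.9]
gripper_width: 0.0259
```

Request:
servo_tool(dp=[[0, 0, 0], [0, 0, 0], [0, 0, 0], [0, 0, 0], [0, 0, 0], [0, 0, 0], [0, 0, 0], [0, 0, 0]], roll=[0, 0, 0, 0, 0, 0, 0, 0], claw=[0.65, 0.6, 0.55, 0.5, 0.5, 0.5, 0.5, 0.5])

```text
clock: 15.85
tcp_pos: [0.5591, -0.2056, 0.1985]
tcp_rot: [2.216, 2.227, 0.0]
wrist_force: [-0.1, 0.0, -0.4]
gripper_width: 0.0428
```

```bash
sed -i 's/range(40)/range(16)/' f.py; python3 f.py
```

```text
[ 0.135  0.191  0.079 -0.003 -0.001 -0.   ] sd [0.6  0.55 0.72 0.03 0.02 0.03]
t 16.65 tcp [ 0.5591 -0.2057  0.1985] jawyaw 0.28 tilt [ 0.  0. -1.] F [-0.16 -1.24  0.24] w 0.0431 q6 -0.54
dp [ 0.004 -0.002 -0.037] roll -0.003
```

View pics/cf.png

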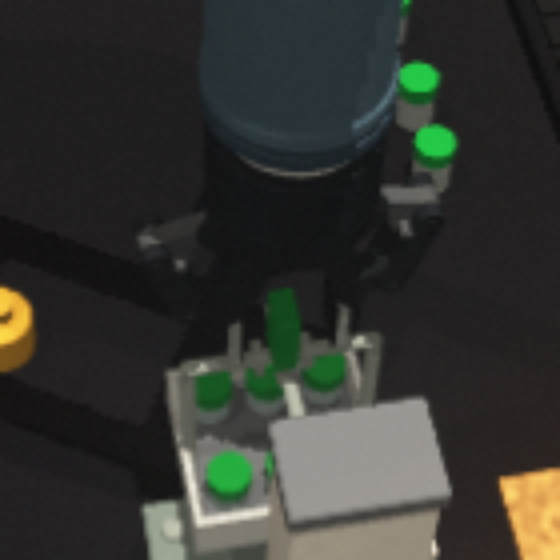

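Released; the carrier hangs free and upright, with a finger clear on each side of the tab (crop (235,345), (343,325)). I withdraw straight up.

Request:
servo_tool(dp=[[0, 0, -0.1], [0, 0, -0.3], [0, 0, -0.6], [0, 0, -0.9], [0, 0, -1.3], [0, 0, -1.7], [0, 0, -2.1], [0, 0, -2.5]], roll=[0, 0, 0, 0, 0, 0, 0, 0], claw=[0.5, 0.5, 0.5, 0.5, 0.5, 0.5, 0.5, 0.5])

```text
clock: 17.32
tcp_pos: [0.5591, -0.2057, 0.3003]
tcp_rot: [2.215, 2.226, 0.0]
wrist_force: [0.4, -0.4, -0.6]
gripper_width: 0.0428
```

Request:
servo_tool(dp=[[0.3, 0, -0.2], [0.8, 0, -0.4], [1.4, 0, -0.5], [2, 0, -0.5], [2.5, 0, -0.5], [2.8, 0, -0.5], [2.8, 0, -0.5], [2.8, 0, -0.5]], roll=[0, 0, 0, 0, 0, 0, 0, 0], claw=[0.5, 0.5, 0.5, 0.5, 0.5, 0.5, 0.5, 0.5])

```text
clock: 17.98
tcp_pos: [0.5585, -0.0931, 0.3187]
tcp_rot: [2.214, 2.228, -0.0]
wrist_force: [-0.4, -0.2, -0.7]
gripper_width: 0.0429
```

```bash
python3 - <<'E'
from h import *
im=[]
for i in range(24):
    a=arm.camera('side'); im.append(a.astype(int)[230:340,240:380])
print('motion',[int(abs(im[i]-im[-1]).max()) for i in range(0,23,3)], 'noise-mean',[round(float(abs(im[i]-im[-1]).mean()),2) for i in range(0,23,3)])
b=snap('top','t9');c=snap('side','s9')
plan(0,0,0,0)
C=np.vstack([cv2.resize(c[200:340,230:400],(680,560))[:330],cv2.resize(b[180:245,330:450],(498,270)) if 0 else cv2.resize(b[180:245,330:455],(680,268))])
cv2.imwrite('pics/c9.png',cv2.cvtColor(C,cv2.COLOR_RGB2BGR))
p=proj('side',[[.559,-.2055,.184+.042],[.559,-.2055,.184]]);print((p-[230,200])*4); p=proj('top',[[.559,-.2055,.226]]);print((p-[330,180])*[5.44,4.12]+[0,330])
E
```

```text
motion [20, 20, 20, 20, 17, 12, 7, 8] noise-mean [1.16, 1.19, 1.2, 1.17, 1.14, 1.12, 1.12, 1.12]
t 19.28 tcp [ 0.5585 -0.0936  0.3185] jawyaw 0.29 tilt [ 0.  0. -1.] F [-0.67  0.13  0.22] w 0.043 q6 -0.37
dp [  2.41  -13.951   7.963] roll 0.058
[[324.10012612 311.61430819]
 [321.26817416 358.4979318 ]]
[[231.67554086 453.31674143]]
```

View pics/c9.png

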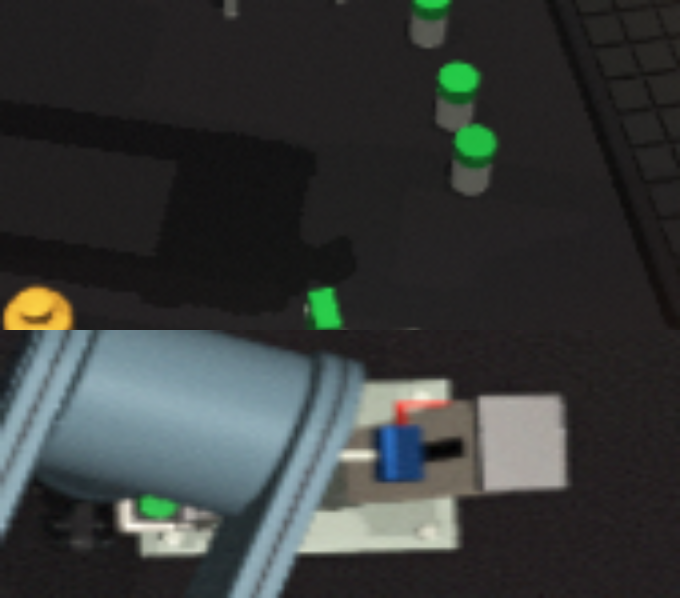

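The tab sits where predicted (324,310). A slight residual motion was dying out, so I wait 3 s, check stillness again and hand in.

```bash
python3 - <<'E'
from h import *
im=[]
for i in range(60):
    a=arm.camera('side'); im.append(a.astype(int)[230:340,240:380])
m=[int(abs(im[i]-im[-1]).max()) for i in range(0,59,4)]
g=[[c for s,c in blobs(arm.camera('side'),(40,90,50),(85,255,255)) if 270<c[0]<340 and 240<c[1]<340] for _ in range(3)]
print(m,g,arm.sense()['clock'])
if max(m[-6:])<=12: print('closed',arm.close_job())
E
```

```text
[7, 6, 7, 6, 7, 7, 7, 7, 8, 7, 7, 7, 7, 6, 8] [[[309.1, 285.3], [321.1, 292.7], [292.9, 297.2], [296.8, 318.6]], [[309.1, 285.3], [321.1, 292.7], [292.9, 297.2], [296.8, 318.6]], [[309.1, 285.2], [321.1, 292.7], [292.9, 297.2], [296.8, 318.6]]] 22.4333
the job is handed in; nothing more can be done
closed None
```

I hung the green carrier on the spring scale's hook by its bar, let go with the scale carrying the weight, and handed the job in at about 22 s. No verdict was reported.

- **Lowering:** I lowered it at about 15 mm/s or slower. The wrist force fell in step with the sink, consistent with the 120 N/m spring. The pointer sank about 45 mm for about 5.3 N, or roughly 0.54 kg. These figures come from the arm's height and wrist force, because the printed scale faced away from the side camera.
- **Release:** I opened the fingers with 0.13 N left at the wrist; the reading with them open was 0.08 N, so little load was left to jump. I did not measure the pointer's speed directly.
- **Last checks:** For the last 3 s before handing in, the side pictures showed only image noise, so the carrier was hanging still. The tab was within about 1 mm of where I expected it, and the picture just after release showed the carrier upright. The gripper had withdrawn 11 cm towards the hook's free end and 12 cm above the release height.
- **Disagreements and gaps:** One side view made the bar look about 2° off square to the hook, while the gripper's own angle read 0.3°. I took that as pixel error. In the last top view the arm partly hid the carrier, so its final position rests on the side camera alone.

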